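# Set a padlock on the sloped engraving rest and start the engraver

## Task

Lay the brass padlock gently, without dropping it, flat on the engraving machine's narrow sloped rest: shackle pointing straight up the slope, foot of the body up against the yellow stop, body centred across the bar, and let go of it. Then push the red start plunger all the way in and let it spring back out, with the padlock staying in place. Leave everything else on the bench where it is.

Things in the scene. Friction and masses are not known exactly. Their poses are not given: they have to be found in the camera images.
- brass_padlock: the padlock to engrave: brass body 50 (x) x 46 (y) x 22 mm (z), steel shackle of 8 mm bar, 36 mm wide overall, standing out 32 mm beyond the body's +x face. It starts lying flat on the table. Origin: centre of the underside of the brass body; x points towards the shackle, y across the width (grip the 46 mm width), z up
- brass_padlock_center (a point): centre of the brass body, 11 mm above its underside; same axes as the padlock
- brass_padlock_bow (a point): outer end of the padlock's shackle bow, 57 mm from the body's centre along the padlock's x
- engraver: fixed grey engraving machine, base 240 x 270 x 50 mm high: sloped rest at its left, black sloped console with red plunger 130 mm to the right of it. A 40 mm column at its back left (x 135, y 52 mm) carries a head (y -20 to 72 mm), top 335 mm up, front at x 60 mm; its spindle (x 78 mm) ends 238 mm up. Origin: on the table below the rest; x to the machine's back, y left, z up
- rest: sloped rest: steel bar 30 mm wide, 10 thick, about 120 mm above the table, rising 30 degrees to the machine's back; yellow stop 30 wide, 6 thick, 12 mm high across its lower end; 22 mm wide pedestal below, open space at both sides. Origin: middle of the stop's inner face on the bar's top surface; x up the slope (surface 0 to 86 mm), y left, z square out of the surface
- plunger (a joint): travel of the sprung red start plunger in m: 0 fully out, 0.016 fully in; it takes about 10 N to push it home and it springs back when let go
- plunger_top (a point): centre of the top of the plunger's red cap, 36 mm in diameter; its z points out of the console along the plunger's travel (leaning 30 degrees from vertical, parallel to the rest's z); push against z
- blue_padlock: padlock of the same shape and size as the brass one, with a blue body; lies flat on the table; leave alone. Origin: centre of the underside of its body
- lock_cylinder: small brass and steel door-lock cylinder, 65 x 17 x 33 mm, bystander
- screwdriver: screwdriver lying on the table, bystander
- brush: brush lying on the table, bystander
- spray_can: blue can, 52 mm diameter, 150 mm tall, upright, bystander
- mug: white mug, 80 mm diameter, 90 mm tall, bystander

How it is judged:
On the way, in this order (a step that is already met when the one before it is completed fails the run):
1. the brass padlock lies seated on the sloped rest and has been let go (x of brass_padlock_center in the frame of rest between 0.019 and 0.031 m and y of brass_padlock_center in the frame of rest between -0.007 and 0.007 m and z of brass_padlock_center in the frame of rest between 0.006 and 0.016 m and angle between the z axis of brass_padlock and the z axis of rest, either way round below 0.1 rad and angle between the x axis of brass_padlock and the x axis of rest, either way round below 0.14 rad and x of brass_padlock_bow in the frame of rest above 0.06 m and contact force between brass_padlock and the fingers below 0.1 N and linear speed of brass_padlock below 0.02 m/s), for 0.3 s.
2. the plunger is pushed fully in (over 14 of its 16 mm) while the padlock lies seated (all of step 1 and value of joint plunger above 0.014 m), for 0.1 s.
At the end, for the whole second after the job is handed in: The brass padlock lies on the rest: flat on it within 0.1 rad, shackle up the slope and straight within 0.14 rad, its foot within 6 mm of the stop, centred across the bar within 7 mm, released and at rest; the plunger is out again (less than 3 mm in) (all of step 1 and value of joint plunger below 0.003 m); the robot touches nothing.
It fails at once if the brass padlock is dropped (faster than 0.6 m/s while out of the fingers) (linear speed of brass_padlock above 0.6 m/s and contact force between brass_padlock and the fingers below 0.1 N).
It fails at once if another loose thing on the bench is moved more than 30 mm (distance of any of blue_padlock, lock_cylinder, screwdriver, brush, spray_can, mug from where it was at the start of the episode above 0.03 m).
It also fails if it takes over 45 s, if anything falls off the work surface, if the arm or the gripper's body presses on something with over 40 N, if the wrist force passes 120 N, or if a joint passes its speed limit or range.

## Robot

A 6-joint arm with a two-finger parallel gripper is mounted at the origin on the work surface. World frame = base frame: x ahead of the robot, y to its left, z up, the work surface at z = 0. Lengths are in m, angles in rad, forces in N, time in s.
With the tool pointing down it reaches from about 0.35 to 0.775 m from the base axis. Payload 5.5 kg.
Tool frame: the origin (TCP) lies where the fingers leave the gripper's body, on its centre line; the fingertips stand 73 mm ahead of it and the grasp point (between the pads) lies 54 mm ahead of it; z points along the fingers, y is the line along which they close (so a half turn about z gives the same grasp; the last joint's range is limited). The gripper opens to 85 mm and grips with 20 to 120 N. Pads are 22 mm wide; open, the fingers measure 114 mm over their backs; the gripper's body (76 mm by 85 mm) begins 54 mm behind the grasp point. The pads swing forward as they close: fully open they stand 13 mm farther back than shut.
Start: joints at [-1.39, 0.313, 0.046, 1.304, 0, 1.431], TCP at [0.181, -0.546, 0.304] pointing down, gripper open.
Joint ranges: [-2.76, 2.76], [-0.86, 1.69], [-1.03, 1.26], [-2.2, 2.34], [-1.47, 1.5], [-3.14, 3.14]. Speed limits (rad/s): [2.57, 2.57, 3.14, 3.14, 3.14, 3.14].

## Interface

Orientations are given as a 3x3 rotation matrix whose columns are the frame's x, y, z axes.
In Python, from rig import arm, cams, close_job gives the robot as it stands.
- The arm moves only by the tool servo_tool, never from a script. Its argument "targets" is a list of rows, each an object with "offset": the shift along the tool's x, y, z in m, a list of three; "turn": the turn, a rotation vector about the tool's x, y, z in degrees, a list of three; "fingers": the finger opening in m, from 0 to 0.0854. A call has 1 to 12 rows; each row shifts and turns the commanded pose from where the row before left it, along the tool's axes as they then stand; what a row does not reach is not made up. A row lasts 1/12 s, in which the tool goes at most 41.7 mm and 7.16 degrees, less where a joint would pass 70% of its speed; a pose out of reach is approached as far as the arm can. A call with a gripper value outside its range is refused whole. The fingers move at their own pace and stop on an object; "newtons" is the grip in N (left out, the last holds). Time passes only in rows, so rows that do not move let the fingers close. It gives the time, the measured TCP pose, the force, the opening and the grip force at its end, in the units of the state.
- arm.sense(): the state, without advancing time (a new reading comes with each control period).
- cams.camera(name): name is "scene" or "top" or "wrist"; returns a dict with "pixels" (420x560x3 uint8, red, green, blue), "z_map" (420x560 float32, m along the optical axis (not along the pixel's ray), 0 where there is no reading), "camera_matrix" (3x3 intrinsics, pixels), "dist_coeffs" ([k1, k2, p1, p2, k3] as OpenCV has them; the pictures are not rectified), "world_from_camera" (4x4, takes a point from camera to world coordinates); the wrist camera has in their place "mount" (4x4, takes a point from camera to tool coordinates, whose origin is the TCP and whose axes are the flange's). Camera axes: x right, y up, looking along -z (the intrinsics and any distortion apply to the point x, -y, -z); pixel columns grow to the right and rows downward; lengths in m; the calibration is good to about 2 mm. A picture is of the moment at which its call begins: read the wrist's pose just before it.
- close_job(): hands the job in; it is judged then, once.
The state is a dict: "time": time; "joints": joint angles; "joint_vel": joint speeds; "tau": joint torques, N m; "position": TCP position; "tool_rot": TCP orientation; "wrist_force": force on the tool from outside, world axes, zero at the start; "wrist_torque": the same for the moment, N m; "gripper_width": finger opening in m; "finger_force": force on a finger pad.
Only numpy, scipy, OpenCV 4.12 (cv2) and the standard library are available. Lean on these libraries where they do the work, as an engineer would, in place of code of your own. Each camera call takes 0.05 s, during which the arm holds its last target. There are 200 camera calls.

## Working session

There is one attempt and no reset: what is moved stays moved. The work goes in short steps, Python scripts to look and compute and a tool call to move; the robot and the scene stay as the last step left them, time stands still between calls to the robot, and variables do not carry over. Pictures are saved under pics/ and viewed, at most 10 in all, crops included, and the job is handed in when it is done.

Besides the shell and the picture viewer there is one more tool, called after "Call:" as name(argument=value, ...), one argument or row to a line, values as JSON. servo_tool: Moves the arm, as the interface text tells. Its arguments: {"type":"object","properties":{"targets":{"type":"array"},"newtons":{"type":"number"}},"required":["targets"]}

```bash
mkdir -p pics; ls; cat > h.py <<'E'
import numpy as np, cv2
from rig import arm, cams
def grab(n):
    s=arm.sense(); c=cams.camera(n)
    if n=="wrist":
        T=np.eye(4);T[:3,:3]=s["tool_rot"];T[:3,3]=s["position"]; c["W"]=T@np.array(c["mount"])
    else: c["W"]=np.array(c["world_from_camera"])
    return c
def rays(c,uv):
    uv=np.asarray(uv,float).reshape(-1,1,2)
    p=cv2.undistortPoints(uv,np.array(c["camera_matrix"]),np.array(c["dist_coeffs"])).reshape(-1,2)
    return np.c_[p[:,0],-p[:,1],-np.ones(len(p))]
def pts(c,uv):  # from depth
    uv=np.asarray(uv).reshape(-1,2); z=c["z_map"][uv[:,1].astype(int),uv[:,0].astype(int)]
    P=rays(c,uv)*z[:,None]; return P@c["W"][:3,:3].T+c["W"][:3,3], z>0
def plane(c,uv,h):
    d=rays(c,uv)@c["W"][:3,:3].T; o=c["W"][:3,3]; return o+d*((h-o[2])/d[:,2])[:,None]
def mpts(c,m):
    v,u=np.nonzero(m); P,ok=pts(c,np.c_[u,v]); return P[ok],np.c_[u,v][ok]
def save(c,f): cv2.imwrite("pics/"+f,cv2.cvtColor(c["pixels"],cv2.COLOR_RGB2BGR))
E
python3 - <<'E'
from h import *
for n in("scene","top"):
    c=grab(n); save(c,n+"1.png"); print(n,c["W"].round(3).tolist(), (c["z_map"]>0).mean())
    np.savez(n+"1.npz",**{k:np.array(v) for k,v in c.items()})
s=arm.sense();print(s)
E
```

```text
pics
scene [[0.812, -0.417, 0.409, 1.102], [0.584, 0.601, -0.546, -0.805], [-0.017, 0.682, 0.731, 1.156], [0.0, 0.0, 0.0, 1.0]] 0.9961267006802721
top [[-0.0, 0.983, -0.186, 0.262], [-1.0, -0.005, -0.026, -0.033], [-0.026, 0.186, 0.982, 1.408], [0.0, 0.0, 0.0, 1.0]] 0.9960756802721088
{'time': 0.1, 'joints': array([-1.38956950e+00,  3.13937125e-01,  4.50966389e-02,  1.30359637e+00,
       -4.09727133e-06,  1.43118552e+00]), 'joint_vel': array([ 1.01624582e-04, -1.67707377e-03,  3.75696443e-03, -7.05202501e-05,
        1.26013776e-03,  1.49611640e-04]), 'tau': array([ 2.41704096e-03, -4.81726778e+01,  2.99242920e+01,  1.27782114e-02,
       -1.29109180e-04,  5.52516806e-07]), 'position': array([ 0.18125623, -0.5453325 ,  0.30309287]), 'tool_rot': array([[ 9.48971628e-01,  3.15361317e-01, -2.99712942e-04],
       [ 3.15361379e-01, -9.48970283e-01,  1.61292225e-03],
       [ 2.24234610e-04, -1.62513534e-03, -9.99998654e-01]]), 'wrist_force': array([-0.13120145, -0.25513537,  0.84469729]), 'wrist_torque': array([ 0.00097241, -0.03123978, -0.00814182]), 'finger_force': 0.0, 'gripper_width': 0.0855180495233708}
```

View pics/scene1.png

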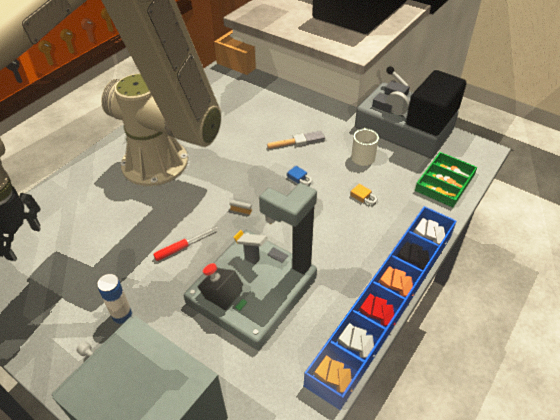

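View pics/top1.png

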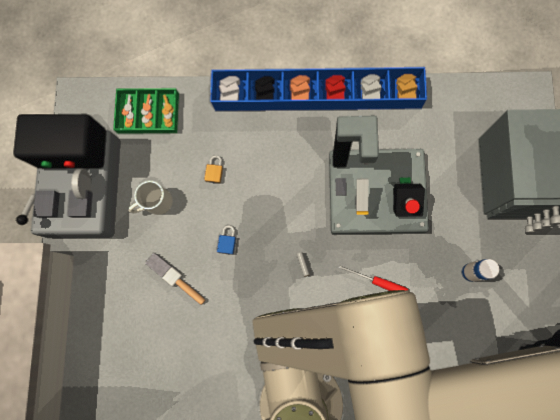

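The scene view shows the brass padlock at about (361,193), the rest at (250,240) and the plunger at (210,270). In the top view the padlock is at (213,172) with its shackle away from the robot, the rest at (362,197) with the stop at (362,211), and the plunger at (412,206).

```bash
python3 - <<'E'
from h import *
def load(n): return dict(np.load(n+"1.npz"))
def show(n,P): print(n,len(P),"med",np.median(P,0).round(4),"min",P.min(0).round(4),"max",P.max(0).round(4))
for n,bx in(("top",dict(lock=(195,150,235,195),stop=(350,205,375,218),plug=(395,190,430,220),blue=(210,220,245,260))),
            ("scene",dict(lock=(340,175,385,210),stop=(230,225,250,245),plug=(195,258,225,282)))):
    c=load(n); hsv=cv2.cvtColor(c["pixels"],cv2.COLOR_RGB2HSV)
    R={"lock":((8,130,90),(28,255,255)),"stop":((15,130,90),(35,255,255)),"plug":((0,150,90),(6,255,255)),"blue":((100,120,60),(125,255,255))}
    for k,(x0,y0,x1,y1) in bx.items():
        m=np.zeros(hsv.shape[:2],np.uint8); m[y0:y1,x0:x1]=cv2.inRange(hsv,*map(np.array,R[k]))[y0:y1,x0:x1]
        P,uv=mpts(c,m); show(n+" "+k,P)
        if k=="lock":
            top=P[P[:,2]>0.017]; r=cv2.minAreaRect((top[:,:2]*1000).astype(np.float32)); print(r)
        if k=="plug": Q=P[P[:,2]>P[:,2].max()-.03]; show(" hi",Q); 
    if n=="top":
        # rest bar: depth points in box at z .10-.19
        v,u=np.mgrid[165:222,345:385]; P,ok=pts(c,np.c_[u.ravel(),v.ravel()]); P=P[ok]; 
        B=P[(P[:,2]>.1)&(P[:,2]<.2)]; show("bar",B)
        A=np.c_[B[:,:2],np.ones(len(B))]; 
        for _ in range(4):
            k=np.linalg.lstsq(A,B[:,2],rcond=None)[0]; e=abs(A@k-B[:,2]); g=e<.003; A,B=A[g],B[g]
        print("plane",k,len(B)); nn=np.array([-k[0],-k[1],1]);nn/=np.linalg.norm(nn);print(nn,np.degrees(np.arccos(nn[2]))); show("bar fit",B)
        print(cv2.minAreaRect((B[:,:2]*1000).astype(np.float32)))
        # base plate edges z~.05
        v,u=np.mgrid[140:245,320:440]; P,ok=pts(c,np.c_[u.ravel(),v.ravel()]); b=P[ok&(abs(P[:,2]-.05)<.006)]; print("base",cv2.minAreaRect((b[:,:2]*1000).astype(np.float32)))
        # head
        h=P[ok&(P[:,2]>.3)]; show("head",h); print(cv2.minAreaRect((h[:,:2]*1000).astype(np.float32)))
E
```

```text
top lock 267 med [0.6358 0.254  0.0214] min [0.6104 0.2299 0.0021] max [0.6687 0.2813 0.0294]
((636.6636352539062, 253.61782836914062), (46.03654479980469, 48.41244125366211), 86.78909301757812)
top stop 46 med [ 0.498  -0.1638  0.1253] min [ 0.4932 -0.1791  0.1174] max [ 0.5038 -0.1501  0.1317]
top plug 160 med [ 0.5135 -0.2928  0.1347] min [ 0.4985 -0.3187  0.0903] max [ 0.5351 -0.2761  0.1453]
 hi 147 med [ 0.5132 -0.2928  0.1352] min [ 0.4985 -0.3115  0.1241] max [ 0.5293 -0.2761  0.1453]
top blue 269 med [0.4288 0.2108 0.0212] min [0.4031 0.1882 0.0143] max [0.4551 0.2367 0.0289]
bar 426 med [ 0.5382 -0.1631  0.1369] min [ 0.4932 -0.1791  0.114 ] max [ 0.5848 -0.1484  0.1665]
plane [ 0.51853853 -0.04753974 -0.14928552] 217
[-0.45992176  0.04216574  0.88695774] 27.50658767015778
bar fit 217 med [ 0.5448 -0.1629  0.1407] min [ 0.503  -0.1783  0.118 ] max [ 0.5807 -0.1484  0.1609]
((541.7606201171875, -163.4298095703125), (29.288175582885742, 77.61017608642578), 89.271728515625)
base ((576.5404052734375, -217.67347717285156), (238.8785858154297, 268.32757568359375), 0.6320847272872925)
head 422 med [ 0.604  -0.1592  0.3327] min [ 0.5858 -0.183   0.3003] max [ 0.6375 -0.0938  0.3406]
((611.8445434570312, -137.53594970703125), (90.0291748046875, 50.21086120605469), 87.12543487548828)
scene lock 228 med [0.641  0.2473 0.0218] min [ 0.6121  0.2284 -0.004 ] max [0.6654 0.3044 0.0321]
((640.0966186523438, 253.92982482910156), (49.66408920288086, 49.97972869873047), 83.88089752197266)
scene stop 55 med [ 0.5015 -0.1633  0.1248] min [ 0.4945 -0.179   0.1159] max [ 0.506  -0.1456  0.1307]
scene plug 116 med [ 0.519  -0.295   0.1367] min [ 0.5003 -0.3114  0.0931] max [ 0.5307 -0.2639  0.1463]
 hi 114 med [ 0.519  -0.295   0.1367] min [ 0.5003 -0.3114  0.1231] max [ 0.5307 -0.2748  0.1463]
```

Call:
servo_tool(
  targets=[
    {"offset": [0, 0, -0.01], "turn": [0, 0, 6.2], "fingers": 0.085},
    {"offset": [0, 0, -0.01], "turn": [0, 0, 6.2], "fingers": 0.085},
    {"offset": [0, 0, -0.01], "turn": [0, 0, 6.0], "fingers": 0.085},
    {"offset": [0.015, -0.033, 0], "turn": [0, 0, 0], "fingers": 0.085},
    {"offset": [0.015, -0.033, 0], "turn": [0, 0, 0], "fingers": 0.085},
    {"offset": [0.015, -0.033, 0], "turn": [0, 0, 0], "fingers": 0.085},
    {"offset": [0.015, -0.033, 0], "turn": [0, 0, 0], "fingers": 0.085},
    {"offset": [0.015, -0.033, 0], "turn": [0, 0, 0], "fingers": 0.085},
    {"offset": [0.015, -0.033, 0], "turn": [0, 0, 0], "fingers": 0.085},
    {"offset": [0.015, -0.033, 0], "turn": [0, 0, 0], "fingers": 0.085},
    {"offset": [0.015, -0.033, 0], "turn": [0, 0, 0], "fingers": 0.085},
    {"offset": [0.015, -0.033, 0], "turn": [0, 0, 0], "fingers": 0.085},
  ],
)

```text
time: 1.1
position: [0.3165, -0.2469, 0.3336]
tool_rot: [[1.0, -0.001, -0.0], [-0.001, -1.0, 0.0], [-0.0, -0.0, -1.0]]
wrist_force: [0.5, -0.0, 0.0]
gripper_width: 0.0849
finger_force: 0.0
```

Call:
servo_tool(
  targets=[
    {"offset": [0.03, -0.01, -0.008], "turn": [0, 0, 0], "fingers": 0.085},
    {"offset": [0.03, -0.01, -0.008], "turn": [0, 0, 0], "fingers": 0.085},
    {"offset": [0.03, -0.01, -0.008], "turn": [0, 0, 0], "fingers": 0.085},
    {"offset": [0, 0, 0], "turn": [0, 0, 0], "fingers": 0.085},
    {"offset": [0, 0, 0], "turn": [0, 0, 0], "fingers": 0.085},
  ],
)

```text
time: 1.52
position: [0.4075, -0.218, 0.3576]
tool_rot: [[1.0, 0.003, -0.0], [0.003, -1.0, 0.0], [-0.0, -0.0, -1.0]]
wrist_force: [-0.5, 0.1, 0.2]
gripper_width: 0.085
finger_force: 0.0
```

```bash
python3 - <<'E'
from h import *
c=grab("wrist"); save(c,"w1.png"); np.savez("wrist1.npz",**{k:np.array(v) for k,v in c.items()}); print(arm.sense()["position"],c["mount"],c["W"].round(3))
E
```

```text
[ 0.40648689 -0.21830705  0.35734882] [[-1.69448628e-03  9.64889583e-01  2.62650379e-01  6.55498817e-02]
 [ 9.99998344e-01  1.80922814e-03 -1.95019349e-04  1.57067714e-03]
 [-6.63366594e-04  2.62649613e-01 -9.64891051e-01 -6.97662820e-02]
 [ 0.00000000e+00  0.00000000e+00  0.00000000e+00  1.00000000e+00]] [[ 0.001  0.965  0.263  0.473]
 [-1.     0.001  0.001 -0.219]
 [ 0.001 -0.263  0.965  0.427]
 [ 0.     0.     0.     1.   ]]
```

View pics/w1.png

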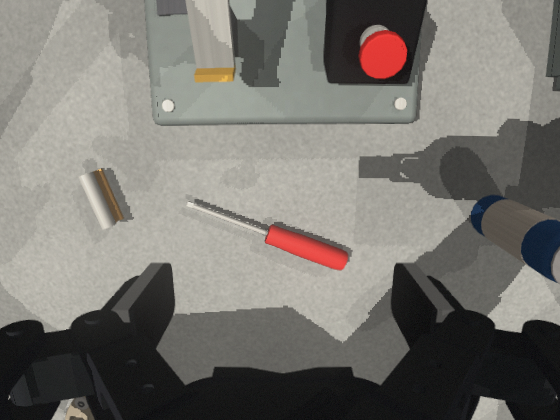

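The wrist view shows the yellow stop at (214,74), the bar above it, the red cap at (383,54), and the front edge of the base along row 123.

```bash
python3 - <<'E'
from h import *
c=dict(np.load("wrist1.npz")); hsv=cv2.cvtColor(c["pixels"],cv2.COLOR_RGB2HSV)
def show(n,P): print(n,len(P),"med",np.median(P,0).round(4),"min",P.min(0).round(4),"max",P.max(0).round(4))
m=cv2.inRange(hsv,(15,130,90),(35,255,255)); m[:, :180]=0; m[:,250:]=0; m[100:]=0
P,uv=mpts(c,m); show("stop",P)
for z in (.12,.125,.13):
    r=plane(c,uv,z); show(" plane",r)
m=cv2.inRange(hsv,(0,150,90),(6,255,255)); m[:, :340]=0; m[90:]=0
P,uv=mpts(c,m); show("cap",P)
k=P[P[:,2]>.12]; A=np.c_[k[:,:2],np.ones(len(k))]
for _ in range(6):
    q=np.linalg.lstsq(A,k[:,2],rcond=None)[0]; e=abs(A@q-k[:,2]); g=e<max(.001,2*np.median(e)); A,k=A[g],k[g]
show("capface",k); print(q, cv2.minEnclosingCircle((k[:,:2]*1000).astype(np.float32)),k.mean(0))
# bar: neighborhood of depth
v,u=np.mgrid[0:85,185:240]; P,ok=pts(c,np.c_[u.ravel(),v.ravel()]); UV=np.c_[u.ravel(),v.ravel()][ok];P=P[ok]
B=P[(P[:,2]>.1)&(P[:,2]<.2)&(P[:,0]>.508)]
A=np.c_[B[:,:2],np.ones(len(B))]
for _ in range(6):
    q=np.linalg.lstsq(A,B[:,2],rcond=None)[0]; e=abs(A@q-B[:,2]); g=e<.002; A,B=A[g],B[g]
n=np.array([-q[0],-q[1],1]);n/=np.linalg.norm(n);print("bar plane",q,n); show("bar",B)
for a in np.arange(.51,.57,.01):
    w=B[abs(B[:,0]-a)<.005]; 
    if len(w): print(a.round(3),w[:,1].min().round(4),w[:,1].max().round(4),np.median(w[:,2]).round(4))
# base front edge
e=[]
for u in range(190,400,5):
    col=c["z_map"][100:140,u]; uu=np.full(40,u); Q,ok=pts(c,np.c_[uu,np.arange(100,140)])
    r=np.nonzero(ok&(Q[:,2]>.04))[0].max()+100; e.append((u,r))
E=plane(c,e,.05); f=np.polyfit(E[:,1],E[:,0],1); print("front edge slope(deg)",np.degrees(np.arctan(f[0])),E[:,0].mean())
E
```

```text
stop 480 med [ 0.4982 -0.1664  0.126 ] min [ 0.4932 -0.181   0.1164] max [ 0.5037 -0.1511  0.1292]
 plane 480 med [ 0.4989 -0.1654  0.12  ] min [ 0.4936 -0.1813  0.12  ] max [ 0.5035 -0.1499  0.12  ]
 plane 480 med [ 0.4984 -0.1663  0.125 ] min [ 0.4933 -0.1819  0.125 ] max [ 0.503 -0.151  0.125]
 plane 480 med [ 0.498  -0.1672  0.13  ] min [ 0.493  -0.1826  0.13  ] max [ 0.5025 -0.1522  0.13  ]
cap 1824 med [ 0.5124 -0.2946  0.1351] min [ 0.4958 -0.3242  0.0873] max [ 0.5296 -0.2778  0.1438]
capface 1175 med [ 0.5108 -0.2957  0.1343] min [ 0.4958 -0.3127  0.1253] max [ 0.5269 -0.2779  0.1425]
[ 5.52421460e-01  3.72509886e-05 -1.47794964e-01] ((511.5777587890625, -295.2056884765625), 17.552291870117188) [ 0.51092405 -0.29569858  0.13444285]
bar plane [ 0.57417221  0.01163868 -0.1698095 ] [-0.49790617 -0.01009274  0.86717218]
bar 2428 med [ 0.5295 -0.1655  0.1321] min [ 0.508  -0.181   0.1187] max [ 0.5484 -0.1499  0.1447]
0.51 -0.181 -0.1508 0.1221
0.52 -0.1807 -0.1504 0.1267
0.53 -0.1806 -0.1499 0.1326
0.54 -0.1807 -0.1504 0.1384
0.55 -0.1807 -0.1499 0.1421
front edge slope(deg) -0.5251726814160208 0.45755426679371586
```

Call:
servo_tool(
  targets=[
    {"offset": [0.015, -0.037, 0.0], "turn": [0, 0, 0], "fingers": 0.085},
    {"offset": [0.015, -0.037, 0.0], "turn": [0, 0, 0], "fingers": 0.085},
    {"offset": [0.015, -0.037, 0.0], "turn": [0, 0, 0], "fingers": 0.085},
    {"offset": [0.015, -0.037, 0.0], "turn": [0, 0, 0], "fingers": 0.085},
    {"offset": [0.015, -0.037, 0.0], "turn": [0, 0, 0], "fingers": 0.085},
    {"offset": [0.015, -0.037, 0.0], "turn": [0, 0, 0], "fingers": 0.085},
    {"offset": [0.015, -0.037, 0.0], "turn": [0, 0, 0], "fingers": 0.085},
    {"offset": [0.015, -0.037, 0.01], "turn": [0, 0, 0], "fingers": 0.085},
    {"offset": [0.01, -0.037, 0.02], "turn": [0, 0, 0], "fingers": 0.085},
    {"offset": [0.01, -0.037, 0.02], "turn": [0, 0, 0], "fingers": 0.085},
    {"offset": [0.01, -0.037, 0.02], "turn": [0, 0, 0], "fingers": 0.085},
    {"offset": [0.01, -0.037, 0.02], "turn": [0, 0, 0], "fingers": 0.085},
  ],
)

```text
time: 2.57
position: [0.5638, 0.1513, 0.2721]
tool_rot: [[0.994, 0.105, -0.008], [0.105, -0.993, 0.053], [-0.002, -0.053, -0.999]]
wrist_force: [0.4, 0.7, 0.2]
gripper_width: 0.085
finger_force: 0.0
```

Call:
servo_tool(
  targets=[
    {"offset": [0, 0, 0.0], "turn": [0, 0, 0], "fingers": 0.085},
    {"offset": [0, 0, 0.0], "turn": [0, 0, 0], "fingers": 0.085},
    {"offset": [0, 0, 0.0], "turn": [0, 0, 0], "fingers": 0.085},
  ],
)

```text
time: 2.82
position: [0.5637, 0.1504, 0.2737]
tool_rot: [[0.995, 0.103, -0.007], [0.103, -0.993, 0.052], [-0.002, -0.053, -0.999]]
wrist_force: [-0.7, -0.1, 0.6]
gripper_width: 0.0852
finger_force: 0.0
```

```bash
cat > lock.py <<'E'
from h import *
from scipy.spatial.transform import Rotation as R
s=arm.sense(); c=grab("wrist"); save(c,"lk%d.png"%int(s["time"]*100))
print(s["joints"].round(3),s["position"].round(4)); print(s["tool_rot"].round(4).tolist())
hsv=cv2.cvtColor(c["pixels"],cv2.COLOR_RGB2HSV); m=cv2.inRange(hsv,(8,130,70),(28,255,255))
m=cv2.morphologyEx(m,cv2.MORPH_OPEN,np.ones((3,3)))
n,l,st,ce=cv2.connectedComponentsWithStats(m); i=1+np.argmax(st[1:,4]); print(st[i],ce[i])
P,uv=mpts(c,l==i); t=P[P[:,2]>.017]; print(len(t),np.median(t,0))
for h in(.022,):
    q=plane(c,uv[P[:,2]>.017],h)[:,:2]; r=cv2.minAreaRect((q*1000).astype(np.float32)); print(r)
G=R.from_matrix(np.diag([1,-1,-1.])); print("turn to down:",np.degrees((R.from_matrix(s["tool_rot"]).inv()*G).as_rotvec()))
E
python3 lock.py
```

```text
[0.102 0.337 0.005 1.24  0.053 3.14 ] [0.5637 0.1504 0.2737]
[[0.9946, 0.1033, -0.007], [0.1035, -0.9933, 0.0521], [-0.0016, -0.0526, -0.9986]]
[ 158   53   57   66 2973] [186.01715439  85.53784057]
2960 [0.63735728 0.25211699 0.02160487]
((636.7355346679688, 252.247314453125), (44.50434875488281, 48.734561920166016), 82.98435974121094)
turn to down: [-3.00735917  0.24684696  5.93699207]
```

Call:
servo_tool(
  targets=[
    {"offset": [0, 0, 0.0], "turn": [-3, 0.2, -5], "fingers": 0.085},
    {"offset": [0, 0, 0.0], "turn": [0, 0, -7], "fingers": 0.085},
    {"offset": [0, 0, 0.0], "turn": [0, 0, -7], "fingers": 0.085},
    {"offset": [0, 0, 0.0], "turn": [0, 0, -7], "fingers": 0.085},
    {"offset": [0, 0, 0.0], "turn": [0, 0, -7], "fingers": 0.085},
    {"offset": [0, 0, 0.0], "turn": [0, 0, -7], "fingers": 0.085},
    {"offset": [0, 0, 0.0], "turn": [0, 0, -7], "fingers": 0.085},
    {"offset": [0, 0, 0.0], "turn": [0, 0, -7], "fingers": 0.085},
    {"offset": [0, 0, 0.0], "turn": [0, 0, -7], "fingers": 0.085},
    {"offset": [0, 0, 0.0], "turn": [0, 0, -7], "fingers": 0.085},
    {"offset": [0, 0, 0.0], "turn": [0, 0, -7], "fingers": 0.085},
    {"offset": [0, 0, 0.0], "turn": [0, 0, -7], "fingers": 0.085},
  ],
)

```text
time: 3.87
position: [0.5643, 0.1504, 0.2752]
tool_rot: [[0.03, 1.0, 0.007], [1.0, -0.03, 0.002], [0.002, 0.007, -1.0]]
wrist_force: [0.4, -0.8, 0.5]
gripper_width: 0.0851
finger_force: 0.0
```

Call:
servo_tool(
  targets=[
    {"offset": [0, 0, 0.0], "turn": [0, 0, -7], "fingers": 0.085},
    {"offset": [0, 0, 0.0], "turn": [0, 0, -7], "fingers": 0.085},
    {"offset": [0, 0, 0.0], "turn": [0, 0, -7], "fingers": 0.085},
    {"offset": [0, 0, 0.0], "turn": [0, 0, -7], "fingers": 0.085},
    {"offset": [0, 0, 0.0], "turn": [0, 0, -7], "fingers": 0.085},
    {"offset": [0, 0, 0.0], "turn": [0, 0, -7], "fingers": 0.085},
    {"offset": [0, 0, 0.0], "turn": [0, 0, -7], "fingers": 0.085},
    {"offset": [0, 0, 0.0], "turn": [0, 0, -7], "fingers": 0.085},
    {"offset": [0, 0, 0.0], "turn": [0, 0, -7], "fingers": 0.085},
    {"offset": [0, 0, 0.0], "turn": [0, 0, -7], "fingers": 0.085},
    {"offset": [0, 0, 0.0], "turn": [0, 0, -7], "fingers": 0.085},
    {"offset": [0, 0, 0.0], "turn": [0, 0, -7], "fingers": 0.085},
  ],
)

```text
time: 4.87
position: [0.5643, 0.1504, 0.2752]
tool_rot: [[-0.991, 0.135, 0.007], [0.135, 0.991, 0.002], [-0.007, 0.003, -1.0]]
wrist_force: [-0.7, -0.4, -0.3]
gripper_width: 0.0852
finger_force: 0.0
```

Call:
servo_tool(
  targets=[
    {"offset": [-0.0115, 0.0275, 0.0], "turn": [0, 0, 0], "fingers": 0.085},
    {"offset": [-0.0115, 0.0275, 0.0], "turn": [0, 0, 0], "fingers": 0.085},
    {"offset": [-0.0115, 0.0275, 0.0], "turn": [0, 0, 0], "fingers": 0.085},
    {"offset": [-0.0115, 0.0275, 0.0], "turn": [0, 0, 0], "fingers": 0.085},
    {"offset": [0, 0, 0.0], "turn": [0, 0, 0], "fingers": 0.085},
    {"offset": [0, 0, 0.0], "turn": [0, 0, 0], "fingers": 0.085},
  ],
)

```text
time: 5.37
position: [0.6255, 0.2543, 0.2746]
tool_rot: [[-0.99, 0.138, 0.006], [0.138, 0.99, 0.001], [-0.006, 0.002, -1.0]]
wrist_force: [0.0, -0.9, 0.2]
gripper_width: 0.0851
finger_force: 0.0
```

```bash
python3 lock.py; ls pics
```

```text
[ 0.267  0.519  0.284  1.331 -0.     0.406] [0.6255 0.2543 0.2746]
[[-0.9904, 0.1384, 0.0059], [0.1384, 0.9904, 0.0015], [-0.0057, 0.0023, -1.0]]
[ 259  168   51   54 2608] [284.54562883 194.28834356]
2604 [0.63534664 0.25327606 0.02163916]
((635.9346923828125, 253.0684814453125), (44.085792541503906, 48.44001007080078), 83.10070037841797)
turn to down: [ 5.02847140e-01 -1.63720355e-01  1.72045018e+02]
lk281.png
lk536.png
scene1.png
top1.png
w1.png
```

Call:
servo_tool(
  targets=[
    {"offset": [-0.0055, 0, 0.035], "turn": [0.3, 0, -1], "fingers": 0.085},
    {"offset": [-0.0055, 0, 0.035], "turn": [0.2, 0, 0], "fingers": 0.085},
    {"offset": [0, 0, 0.035], "turn": [0, 0, 0], "fingers": 0.085},
    {"offset": [0, 0, 0.03], "turn": [0, 0, 0], "fingers": 0.085},
    {"offset": [0, 0, 0.025], "turn": [0, 0, 0], "fingers": 0.085},
    {"offset": [0, 0, 0.02], "turn": [0, 0, 0], "fingers": 0.085},
    {"offset": [0, 0, 0.01], "turn": [0, 0, 0], "fingers": 0.085},
    {"offset": [0, 0, 0.005], "turn": [0, 0, 0], "fingers": 0.085},
    {"offset": [0, 0, 0.0], "turn": [0, 0, 0], "fingers": 0.085},
  ],
)

```text
time: 6.17
position: [0.6363, 0.2508, 0.0791]
tool_rot: [[-0.992, 0.123, 0.003], [0.123, 0.992, -0.007], [-0.004, -0.007, -1.0]]
wrist_force: [-0.3, -0.4, -0.3]
gripper_width: 0.085
finger_force: 0.0
```

```bash
python3 lock.py
```

```text
[ 0.261  0.655  0.023  0.937 -0.008  0.384] [0.6363 0.2508 0.0791]
[[-0.9924, 0.1226, 0.003], [0.1226, 0.9924, -0.0074], [-0.0039, -0.0069, -1.0]]
[  235   224   122   118 13568] [295.08999116 282.02314269]
13517 [0.6335732  0.25358579 0.02160732]
((635.1875, 253.46771240234375), (44.44270324707031, 49.05052185058594), 83.06607055664062)
turn to down: [  0.30109914   0.62156737 172.95474312]
```

Call:
servo_tool(
  newtons=60,
  targets=[
    {"offset": [0.001, 0.0025, 0.0025], "turn": [-0.4, 0, 0], "fingers": 0.085},
    {"offset": [0, 0, 0], "turn": [0, 0, 0], "fingers": 0.04},
    {"offset": [0, 0, 0], "turn": [0, 0, 0], "fingers": 0.04},
    {"offset": [0, 0, 0], "turn": [0, 0, 0], "fingers": 0.04},
    {"offset": [0, 0, 0], "turn": [0, 0, 0], "fingers": 0.04},
    {"offset": [0, 0, 0], "turn": [0, 0, 0], "fingers": 0.04},
    {"offset": [0, 0, 0], "turn": [0, 0, 0], "fingers": 0.04},
    {"offset": [0, 0, 0], "turn": [0, 0, 0], "fingers": 0.04},
  ],
)

```text
time: 6.88
position: [0.6366, 0.2549, 0.0777]
tool_rot: [[-0.993, 0.121, 0.006], [0.121, 0.993, 0.001], [-0.006, 0.001, -1.0]]
wrist_force: [-1.3, 0.4, 5.5]
gripper_width: 0.0445
finger_force: 64.3
```

Call:
servo_tool(
  targets=[
    {"offset": [0, 0, -0.01], "turn": [0, 0, 0], "fingers": 0.04},
    {"offset": [0, 0, -0.025], "turn": [0, 0, 0], "fingers": 0.04},
    {"offset": [0, 0, -0.035], "turn": [0, 0, 0], "fingers": 0.04},
    {"offset": [0, 0, -0.035], "turn": [0, 0, 0], "fingers": 0.04},
    {"offset": [0, 0, -0.035], "turn": [0, 0, 0], "fingers": 0.04},
    {"offset": [0, 0, -0.035], "turn": [0, 0, 0], "fingers": 0.04},
    {"offset": [0, 0, -0.02], "turn": [0, 0, 0], "fingers": 0.04},
    {"offset": [0, 0, 0], "turn": [0, 0, 0], "fingers": 0.04},
    {"offset": [0, 0, 0], "turn": [0, 0, 0], "fingers": 0.04},
  ],
)

```text
time: 7.63
position: [0.6354, 0.2545, 0.2725]
tool_rot: [[-0.993, 0.121, 0.007], [0.121, 0.993, 0.0], [-0.007, 0.001, -1.0]]
wrist_force: [-0.1, -0.9, -3.6]
gripper_width: 0.0444
finger_force: 63.5
```

```bash
cat > held.py <<'E'
from h import *
s=arm.sense(); c=grab("wrist"); save(c,"held%d.png"%int(s["time"]*100))
T=np.eye(4);T[:3,:3]=s["tool_rot"];T[:3,3]=s["position"]
hsv=cv2.cvtColor(c["pixels"],cv2.COLOR_RGB2HSV); m=cv2.inRange(hsv,(8,130,70),(28,255,255)); m=cv2.morphologyEx(m,cv2.MORPH_OPEN,np.ones((3,3)))
n,l,st,ce=cv2.connectedComponentsWithStats(m); i=1+np.argmax(st[1:,4]); print(st[i])
P,uv=mpts(c,l==i); Q=(P-T[:3,3])@T[:3,:3]   # tool coords
A=np.c_[Q[:,:2],np.ones(len(Q))];z=Q[:,2]
for _ in range(8):
    k=np.linalg.lstsq(A,z,rcond=None)[0]; e=abs(A@k-z); g=e<max(.0008,2.5*np.median(e)); A,z=A[g],z[g]
print("tool-frame top plane",k,len(z),"tilt deg about y,x",np.degrees(k[:2]))
q=A[:,:2]; print("x range",np.percentile(q[:,0],[1,99]),"y",np.percentile(q[:,1],[1,99]),cv2.minAreaRect((q*1000).astype(np.float32)))
E
python3 held.py; ls pics
```

```text
[  222   227   122   118 13507]
tool-frame top plane [-0.00466377  0.00282832  0.05609119] 10765 tilt deg about y,x [-0.26721426  0.1620506 ]
x range [-0.02257001  0.02369806] y [-0.02297387  0.01957275] ((0.4733562469482422, -1.63861083984375), (44.39684295654297, 48.72908020019531), 89.85123443603516)
held763.png
lk281.png
lk536.png
lk616.png
scene1.png
top1.png
w1.png
```

Call:
servo_tool(
  targets=[
    {"offset": [0.01, -0.01, -0.002], "turn": [0, 0, -3.7], "fingers": 0.04},
    {"offset": [0.02, -0.02, -0.002], "turn": [0, 0, -3.7], "fingers": 0.04},
    {"offset": [0.025, -0.03, -0.002], "turn": [0, 0, 0], "fingers": 0.04},
    {"offset": [0.025, -0.03, -0.002], "turn": [0, 0, 0], "fingers": 0.04},
    {"offset": [0.025, -0.03, -0.002], "turn": [0, 0, 0], "fingers": 0.04},
    {"offset": [0.025, -0.03, -0.002], "turn": [0, 0, 0], "fingers": 0.04},
    {"offset": [0.02, -0.035, -0.002], "turn": [0, 0, 0], "fingers": 0.04},
    {"offset": [0.015, -0.035, -0.002], "turn": [0, 0, 0], "fingers": 0.04},
    {"offset": [0.01, -0.035, -0.002], "turn": [0, 0, 0], "fingers": 0.04},
    {"offset": [0.005, -0.035, -0.002], "turn": [0, 0, 0], "fingers": 0.04},
    {"offset": [0, -0.035, -0.002], "turn": [0, 0, 0], "fingers": 0.04},
    {"offset": [0, -0.035, 0], "turn": [0, 0, 0], "fingers": 0.04},
  ],
)

```text
time: 8.68
position: [0.4533, -0.1052, 0.2907]
tool_rot: [[-1.0, -0.007, 0.001], [-0.007, 1.0, 0.001], [-0.001, 0.001, -1.0]]
wrist_force: [1.7, 0.8, -3.3]
gripper_width: 0.0445
finger_force: 63.4
```

Call:
servo_tool(
  targets=[
    {"offset": [0, -0.03, 0], "turn": [0, -5, 0], "fingers": 0.04},
    {"offset": [0, -0.025, 0], "turn": [0, -5, 0], "fingers": 0.04},
    {"offset": [0, 0, 0], "turn": [0, -5, 0], "fingers": 0.04},
    {"offset": [0, 0, 0], "turn": [0, -5, 0], "fingers": 0.04},
    {"offset": [0, 0, 0], "turn": [0, -5, 0], "fingers": 0.04},
    {"offset": [0, 0, 0], "turn": [0, -5, 0], "fingers": 0.04},
    {"offset": [0, 0, 0], "turn": [0, 0, 0], "fingers": 0.04},
    {"offset": [0, 0, 0], "turn": [0, 0, 0], "fingers": 0.04},
  ],
)

```text
time: 9.35
position: [0.4532, -0.1582, 0.2896]
tool_rot: [[-0.867, -0.006, 0.498], [-0.004, 1.0, 0.006], [-0.498, 0.003, -0.867]]
wrist_force: [0.6, 0.0, -2.8]
gripper_width: 0.0444
finger_force: 63.4
```

```bash
cat > place.py <<'E'
from h import *
from scipy.spatial.transform import Rotation as R
import sys
O=np.array([.504,-.1655,.1177]); Rr=R.from_euler("ZY",[0.5,-30],degrees=True).as_matrix()
Rt=Rr@np.diag([-1,1,-1.])
s=arm.sense(); p,T=s["position"],s["tool_rot"]
print("TCP in rest mm",((p-O)@Rr*1000).round(1),"turn",np.degrees(R.from_matrix(T.T@Rt).as_rotvec()).round(2),"joints",s["joints"].round(2))
print("to rest(27.5,0,78.1), tool axes mm", ((O+Rr@np.array([.0275,0,.0781])-p)@T*1000).round(1), "F",s["wrist_force"].round(1))
E
python3 place.py
python3 - <<'E'
from h import *
import time
c=grab("wrist"); save(c,"pl1.png"); np.savez("pl1.npz",**{k:np.array(v) for k,v in c.items()})
E
```

```text
TCP in rest mm [ 42.    7.8 174.3] turn [ 0.07 -0.11 -0.22] joints [-0.65 -0.16 -0.62  0.69  0.31 -0.59]
to rest(27.5,0,78.1), tool axes mm [14.3 -8.  96.2] F [ 0.6  0.  -2.8]
```

View pics/pl1.png

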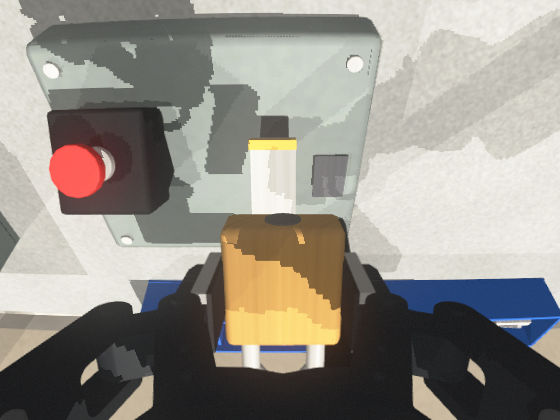

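The held padlock (foot at row 215, centre column 282) sits square to the bar. The bar and stop are centred at about column 272, with the stop at row 145.

```bash
cat > rel.py <<'E'
from h import *
import sys
s=arm.sense(); c=grab("wrist"); T=s["tool_rot"]; p=s["position"]; K=.028
if len(sys.argv)>1: save(c,sys.argv[1])
hsv=cv2.cvtColor(c["pixels"],cv2.COLOR_RGB2HSV); P,uv=mpts(c,cv2.inRange(hsv,(8,110,70),(36,255,255))); Q=(P-p)@T
def show(n,a): print(n,len(a),"p1",np.percentile(a,1,0).round(4),"p99",np.percentile(a,99,0).round(4),"mid",((np.percentile(a,1,0)+np.percentile(a,99,0))/2).round(4))
show("lock",Q[(abs(Q[:,2]-.056)<.004)&(abs(Q[:,1])<.04)])
y=cv2.inRange(hsv,(22,150,120),(36,255,255)); P,uv=mpts(c,y);Q=(P-p)@T; S=Q[(Q[:,2]>.075)&(abs(Q[:,1])<.04)&(abs(Q[:,0])<.1)]
if len(S)>20: show("stop",S)
v,u=np.mgrid[0:215,180:380]; P,ok=pts(c,np.c_[u.ravel(),v.ravel()]); Q=((P-p)@T)[ok]
if len(S)>20:
    z0=np.percentile(S[:,2],95)
    B=Q[(abs(Q[:,2]-z0-.004)<.008)&(abs(Q[:,1])<.03)&(Q[:,0]<S[:,0].min()+.004)]; 
    if len(B)>20: show("bar",B); m=np.median(B[:,2]);b=B[abs(B[:,2]-m)<.002]; show("bar2",b); print("slope deg",np.degrees(np.polyfit(b[:,0],b[:,2],1)[0]))
E
python3 rel.py
```

```text
lock 13982 p1 [-0.0231 -0.0237  0.0543] p99 [0.025  0.0201 0.0584] mid [ 0.0009 -0.0018  0.0564]
```

```bash
sed -i 's/(22,150,120),(36,255,255)/(15,80,90),(40,255,255)/; s/abs(Q\[:,0\])<.1)\]/abs(Q[:,0])<.1)\&(Q[:,2]<.2)]/' rel.py; python3 rel.py
```

```text
lock 13986 p1 [-0.0232 -0.0236  0.0542] p99 [0.0249 0.0201 0.0586] mid [ 0.0009 -0.0017  0.0564]
stop 577 p1 [ 0.0454 -0.0221  0.1615] p99 [0.0516 0.0077 0.176 ] mid [ 0.0485 -0.0072  0.1688]
bar 2066 p1 [-0.0033 -0.0218  0.1736] p99 [0.0285 0.0078 0.1769] mid [ 0.0126 -0.007   0.1752]
bar2 2062 p1 [-0.0033 -0.0218  0.1737] p99 [0.0285 0.0078 0.1768] mid [ 0.0126 -0.007   0.1753]
slope deg -0.23072331934863743
```

Call:
servo_tool(
  targets=[
    {"offset": [0.006, -0.003, 0.015], "turn": [0, 0, 0], "fingers": 0.04},
    {"offset": [0.006, -0.003, 0.025], "turn": [0, 0, 0], "fingers": 0.04},
    {"offset": [0, 0, 0.02], "turn": [0, 0, 0], "fingers": 0.04},
    {"offset": [0, 0, 0.015], "turn": [0, 0, 0], "fingers": 0.04},
    {"offset": [0, 0, 0], "turn": [0, 0, 0], "fingers": 0.04},
    {"offset": [0, 0, 0], "turn": [0, 0, 0], "fingers": 0.04},
  ],
)

```text
time: 10.0
position: [0.4835, -0.1646, 0.2211]
tool_rot: [[-0.865, -0.009, 0.502], [-0.007, 1.0, 0.006], [-0.502, 0.001, -0.865]]
wrist_force: [-0.0, -1.1, -3.5]
gripper_width: 0.0444
finger_force: 63.3
```

```bash
python3 place.py; python3 rel.py pl2.png
```

```text
TCP in rest mm [34.   1.1 99.8] turn [ 0.07  0.11 -0.04] joints [-0.62 -0.04 -0.7   0.48  0.3  -0.56]
to rest(27.5,0,78.1), tool axes mm [ 6.5 -1.1 21.7] F [-0.  -1.1 -3.5]
lock 13981 p1 [-0.023  -0.0236  0.0543] p99 [0.025  0.02   0.0586] mid [ 0.001  -0.0018  0.0564]
stop 1337 p1 [-0.0933 -0.0162  0.0864] p99 [0.0403 0.0382 0.1584] mid [-0.0265  0.011   0.1224]
```

View pics/pl2.png

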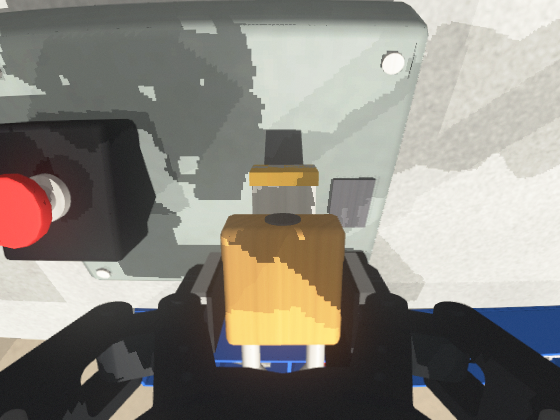

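The stop is centred at column 284 (rows 165–185) and the padlock at column 282, so they are aligned across the bar. Next I measure the gap.

```bash
python3 - <<'E'
from h import *
s=arm.sense(); c=grab("wrist"); T=s["tool_rot"]; p=s["position"]
hsv=cv2.cvtColor(c["pixels"],cv2.COLOR_RGB2HSV); m=cv2.inRange(hsv,(12,100,60),(40,255,255)); m[:160]=0;m[195:]=0;m[:,:240]=0;m[:,330:]=0
P,uv=mpts(c,m);Q=(P-p)@T; print(np.percentile(Q,[1,50,99],axis=0).round(4))
for r in range(160,216,4):
    P,ok=pts(c,[[u,r] for u in (262,275,285,295,305)]); print(r,np.median((P-p)@T,0).round(4))
E
```

```text
[[ 0.0349 -0.0156  0.0871]
 [ 0.0389 -0.0012  0.0888]
 [ 0.0411  0.0135  0.1078]]
160 [ 0.038  -0.0005  0.1401]
164 [ 0.041  -0.0007  0.1046]
168 [ 0.041  -0.0007  0.0927]
172 [ 0.0399 -0.0007  0.0885]
176 [ 0.0381 -0.0007  0.0888]
180 [ 0.0364 -0.0007  0.0881]
184 [ 0.0321 -0.0007  0.1009]
188 [ 0.0302 -0.0007  0.1007]
192 [ 0.0283 -0.0007  0.1004]
196 [ 0.0264 -0.0007  0.1003]
200 [ 0.0243 -0.0007  0.1008]
204 [ 0.0224 -0.0007  0.1006]
208 [ 0.0203 -0.0007  0.1011]
212 [ 0.0184 -0.0007  0.1008]
```

Call:
servo_tool(
  targets=[
    {"offset": [0.007, 0.0005, 0.002], "turn": [0, 0, 0], "fingers": 0.04},
    {"offset": [0, 0, 0.007], "turn": [0, 0, 0], "fingers": 0.04},
    {"offset": [0, 0, 0.006], "turn": [0, 0, 0], "fingers": 0.04},
    {"offset": [0, 0, 0.004], "turn": [0, 0, 0], "fingers": 0.04},
    {"offset": [0, 0, 0.001], "turn": [0, 0, 0], "fingers": 0.04},
    {"offset": [0, 0, 0], "turn": [0, 0, 0], "fingers": 0.04},
    {"offset": [0, 0, 0], "turn": [0, 0, 0], "fingers": 0.04},
  ],
)

```text
time: 10.68
position: [0.4872, -0.1644, 0.201]
tool_rot: [[-0.864, -0.008, 0.504], [-0.007, 1.0, 0.004], [-0.504, -0.0, -0.864]]
wrist_force: [-0.1, -0.4, -2.8]
gripper_width: 0.0443
finger_force: 63.5
```

```bash
python3 place.py
```

```text
TCP in rest mm [27.1  1.2 80.6] turn [-0.03  0.26 -0.06] joints [-0.62 -0.01 -0.73  0.41  0.3  -0.56]
to rest(27.5,0,78.1), tool axes mm [-0.4 -1.2  2.5] F [-0.1 -0.4 -2.8]
```

Not in contact yet; I creep down.

Call:
servo_tool(
  targets=[
    {"offset": [0, 0, 0.001], "turn": [0, 0.2, 0], "fingers": 0.04},
    {"offset": [0, 0, 0.001], "turn": [0, 0, 0], "fingers": 0.04},
    {"offset": [0, 0, 0], "turn": [0, 0, 0], "fingers": 0.04},
    {"offset": [0, 0, 0], "turn": [0, 0, 0], "fingers": 0.04},
  ],
)

```text
time: 11.02
position: [0.4882, -0.1644, 0.1994]
tool_rot: [[-0.865, -0.008, 0.501], [-0.007, 1.0, 0.004], [-0.501, -0.0, -0.865]]
wrist_force: [-0.9, 0.4, -3.0]
gripper_width: 0.0444
finger_force: 63.5
```

Call:
servo_tool(
  targets=[
    {"offset": [0, 0, 0.0005], "turn": [0, 0, 0], "fingers": 0.04},
    {"offset": [0, 0, 0.0005], "turn": [0, 0, 0], "fingers": 0.04},
    {"offset": [0, 0, 0], "turn": [0, 0, 0], "fingers": 0.04},
    {"offset": [0, 0, 0], "turn": [0, 0, 0], "fingers": 0.04},
  ],
)

```text
time: 11.35
position: [0.4886, -0.1644, 0.1985]
tool_rot: [[-0.865, -0.008, 0.501], [-0.007, 1.0, 0.004], [-0.501, -0.0, -0.865]]
wrist_force: [-0.8, -1.2, -2.3]
gripper_width: 0.0447
finger_force: 63.5
```

```bash
python3 place.py
```

```text
TCP in rest mm [27.1  1.2 77.6] turn [-0.04  0.07 -0.06] joints [-0.61 -0.   -0.73  0.41  0.3  -0.55]
to rest(27.5,0,78.1), tool axes mm [-0.4 -1.2 -0.4] F [-0.8 -1.2 -2.3]
```

Call:
servo_tool(
  targets=[
    {"offset": [0, 0, 0.0005], "turn": [0, 0, 0], "fingers": 0.04},
    {"offset": [0, 0, 0.0005], "turn": [0, 0, 0], "fingers": 0.04},
    {"offset": [0, 0, 0], "turn": [0, 0, 0], "fingers": 0.04},
    {"offset": [0, 0, 0], "turn": [0, 0, 0], "fingers": 0.04},
  ],
)

```text
time: 11.68
position: [0.4887, -0.1644, 0.1983]
tool_rot: [[-0.865, -0.007, 0.501], [-0.006, 1.0, 0.003], [-0.501, -0.0, -0.865]]
wrist_force: [-9.4, 1.2, 5.9]
gripper_width: 0.0444
finger_force: 65.0
```

Call:
servo_tool(
  targets=[
    {"offset": [0, 0, 0.0005], "turn": [0, 0, 0], "fingers": 0.04},
    {"offset": [0, 0, 0], "turn": [0, 0, 0], "fingers": 0.04},
    {"offset": [0, 0, 0], "turn": [0, 0, 0], "fingers": 0.04},
  ],
)

```text
time: 11.93
position: [0.4887, -0.1644, 0.1983]
tool_rot: [[-0.865, -0.007, 0.501], [-0.006, 1.0, 0.003], [-0.501, -0.0, -0.865]]
wrist_force: [-15.2, 1.7, 13.1]
gripper_width: 0.0444
finger_force: 66.0
```

Call:
servo_tool(
  targets=[
    {"offset": [0, 0, -0.0008], "turn": [0, 0, 0], "fingers": 0.04},
    {"offset": [0.0005, 0, 0], "turn": [0, 0, 0], "fingers": 0.04},
    {"offset": [0.0005, 0, 0], "turn": [0, 0, 0], "fingers": 0.04},
    {"offset": [0, 0, 0], "turn": [0, 0, 0], "fingers": 0.04},
    {"offset": [0, 0, 0], "turn": [0, 0, 0], "fingers": 0.04},
  ],
)

```text
time: 12.35
position: [0.4887, -0.1645, 0.1983]
tool_rot: [[-0.864, -0.008, 0.503], [-0.007, 1.0, 0.004], [-0.503, -0.0, -0.864]]
wrist_force: [-5.9, 2.5, 5.4]
gripper_width: 0.0445
finger_force: 64.7
```

```bash
python3 place.py; python3 rel.py
```

```text
TCP in rest mm [27.   1.1 77.5] turn [-0.05  0.18 -0.03] joints [-0.61 -0.   -0.73  0.4   0.3  -0.55]
to rest(27.5,0,78.1), tool axes mm [-0.5 -1.1 -0.6] F [-5.9  2.5  5.4]
lock 14011 p1 [-0.023  -0.0237  0.0543] p99 [0.025  0.0201 0.0586] mid [ 0.001  -0.0018  0.0565]
stop 287 p1 [-0.0927 -0.0159  0.0751] p99 [0.0334 0.0389 0.1602] mid [-0.0296  0.0115  0.1177]
```

Call:
servo_tool(
  newtons=20,
  targets=[
    {"offset": [0, 0, 0], "turn": [0, 0, 0], "fingers": 0.046},
    {"offset": [0, 0, 0], "turn": [0, 0, 0], "fingers": 0.048},
    {"offset": [0, 0, 0], "turn": [0, 0, 0], "fingers": 0.052},
    {"offset": [0, 0, 0], "turn": [0, 0, 0], "fingers": 0.06},
    {"offset": [0, 0, 0], "turn": [0, 0, 0], "fingers": 0.07},
    {"offset": [0, 0, 0], "turn": [0, 0, 0], "fingers": 0.08},
    {"offset": [0, 0, 0], "turn": [0, 0, 0], "fingers": 0.08},
    {"offset": [0, 0, 0], "turn": [0, 0, 0], "fingers": 0.08},
  ],
)

```text
time: 13.07
position: [0.4881, -0.1644, 0.1974]
tool_rot: [[-0.865, -0.007, 0.501], [-0.007, 1.0, 0.004], [-0.501, -0.0, -0.865]]
wrist_force: [-0.4, 0.6, -0.6]
gripper_width: 0.0798
finger_force: 0.0
```

```bash
python3 rel.py pl3.png; python3 place.py
```

```text
lock 14150 p1 [-0.0233 -0.0239  0.0538] p99 [0.0246 0.02   0.0585] mid [ 0.0007 -0.0019  0.0561]
stop 498 p1 [-0.0917 -0.0163  0.075 ] p99 [0.0324 0.0394 0.1662] mid [-0.0297  0.0115  0.1206]
TCP in rest mm [26.1  1.2 76.9] turn [-0.04  0.07 -0.06] joints [-0.61 -0.   -0.73  0.4   0.3  -0.55]
to rest(27.5,0,78.1), tool axes mm [-1.4 -1.2 -1.1] F [-0.2 -0.4  0.8]
```

View pics/pl3.png

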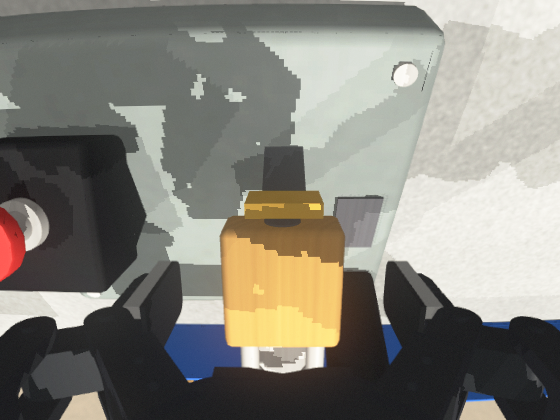

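The padlock lies released on the rest, columns 221–344 against the stop's 244–324, foot at row 215 next to the stop. I retreat along the rest normal, close the fingers and move above the plunger.

Call:
servo_tool(
  targets=[
    {"offset": [0, 0, -0.01], "turn": [0, 0, 0], "fingers": 0.08},
    {"offset": [0, 0, -0.025], "turn": [0, 0, 0], "fingers": 0.08},
    {"offset": [0, 0, -0.03], "turn": [0, 0, 0], "fingers": 0.08},
    {"offset": [0, 0, -0.03], "turn": [0, 0, 0], "fingers": 0.06},
    {"offset": [0.002, -0.025, -0.01], "turn": [0, 0, 0], "fingers": 0.03},
    {"offset": [0.002, -0.03, 0], "turn": [0, 0, 0], "fingers": 0},
    {"offset": [0.004, -0.03, 0], "turn": [0, 0, 0], "fingers": 0},
    {"offset": [0.004, -0.03, 0], "turn": [0, 0, 0], "fingers": 0},
    {"offset": [0, -0.015, 0], "turn": [0, 0, 0], "fingers": 0},
    {"offset": [0, 0, 0], "turn": [0, 0, 0], "fingers": 0},
    {"offset": [0, 0, 0], "turn": [0, 0, 0], "fingers": 0},
  ],
)

```text
time: 14.03
position: [0.4259, -0.2951, 0.2818]
tool_rot: [[-0.866, -0.006, 0.501], [-0.005, 1.0, 0.004], [-0.501, 0.001, -0.866]]
wrist_force: [-0.9, 0.8, -0.6]
gripper_width: -0.0003
finger_force: 0.0
```

```bash
cat > cap.py <<'E'
from h import *
s=arm.sense(); c=grab("wrist"); T=s["tool_rot"]; p=s["position"]
hsv=cv2.cvtColor(c["pixels"],cv2.COLOR_RGB2HSV); m=cv2.inRange(hsv,(0,150,70),(6,255,255))|cv2.inRange(hsv,(174,150,70),(180,255,255))
n,l,st,ce=cv2.connectedComponentsWithStats(m); i=1+np.argmax(st[1:,4]); print(st[i])
P,uv=mpts(c,l==i);Q=(P-p)@T; z=np.percentile(Q[:,2],10); f=Q[Q[:,2]<z+.004]
print(len(f),np.median(f,0).round(4),cv2.minEnclosingCircle((f[:,:2]*1000).astype(np.float32)), "width",s["gripper_width"])
E
python3 cap.py; python3 place.py
python3 - <<'E'
from h import *
c=grab("top"); hsv=cv2.cvtColor(c["pixels"],cv2.COLOR_RGB2HSV); m=cv2.inRange(hsv,(8,130,70),(36,255,255)); m[:180]=0; m[230:]=0;m[:,335:]*=1; m[:,:335]=0;m[:,390:]=0
P,uv=mpts(c,m)
if len(P): print(len(P),P.min(0),P.max(0))
E
```

```text
[ 258  181   52   53 2139]
2070 [ 0.0017 -0.0016  0.1703] ((1.0901113748550415, -1.484797477722168), 17.925588607788086) width -0.0002728709231593521
TCP in rest mm [  13.5 -127.9  181.7] turn [ 0.04  0.03 -0.11] joints [-0.95 -0.02 -0.5   0.77  0.42 -0.88]
to rest(27.5,0,78.1), tool axes mm [-13.7 127.9 103.7] F [-0.6 -0.4  0.2]
368 [ 0.49359739 -0.18691395  0.12190106] [ 0.54563039 -0.14093416  0.1675803 ]
```

Aligned over the cap, about 97 mm short of contact. Approaching.

Call:
servo_tool(
  targets=[
    {"offset": [0.001, 0, 0.02], "turn": [0, 0, 0], "fingers": 0},
    {"offset": [0, 0, 0.03], "turn": [0, 0, 0], "fingers": 0},
    {"offset": [0, 0, 0.025], "turn": [0, 0, 0], "fingers": 0},
    {"offset": [0, 0, 0.012], "turn": [0, 0, 0], "fingers": 0},
    {"offset": [0, 0, 0.004], "turn": [0, 0, 0], "fingers": 0},
    {"offset": [0, 0, 0.004], "turn": [0, 0, 0], "fingers": 0},
    {"offset": [0, 0, 0.004], "turn": [0, 0, 0], "fingers": 0},
    {"offset": [0, 0, 0.004], "turn": [0, 0, 0], "fingers": 0},
    {"offset": [0, 0, 0.004], "turn": [0, 0, 0], "fingers": 0},
    {"offset": [0, 0, 0], "turn": [0, 0, 0], "fingers": 0},
  ],
)

```text
time: 14.97
position: [0.4792, -0.294, 0.1896]
tool_rot: [[-0.865, -0.008, 0.502], [-0.007, 1.0, 0.005], [-0.502, 0.0, -0.865]]
wrist_force: [-3.3, 4.8, 5.8]
gripper_width: 0.0002
finger_force: 3.0
```

```bash
python3 cap.py; python3 place.py
```

```text
[ 241  226   84   56 2120]
1895 [ 0.0114 -0.002   0.0727] ((1.163753628730774, -1.7784606218338013), 17.91349220275879) width 0.00016388772655093528
TCP in rest mm [  13.6 -128.3   75.4] turn [ 0.01  0.15 -0.03] joints [-0.85  0.13 -0.59  0.49  0.39 -0.79]
to rest(27.5,0,78.1), tool axes mm [-13.9 128.3  -2.6] F [-2.6  3.8  4.8]
```

Call:
servo_tool(
  targets=[
    {"offset": [0, 0, 0.002], "turn": [0, 0, 0], "fingers": 0},
    {"offset": [0, 0, 0.002], "turn": [0, 0, 0], "fingers": 0},
    {"offset": [0, 0, 0.0015], "turn": [0, 0, 0], "fingers": 0},
    {"offset": [0, 0, 0], "turn": [0, 0, 0], "fingers": 0},
  ],
)

```text
time: 15.35
position: [0.4818, -0.294, 0.1852]
tool_rot: [[-0.865, -0.008, 0.502], [-0.007, 1.0, 0.005], [-0.502, 0.001, -0.865]]
wrist_force: [-4.7, 4.7, 6.3]
gripper_width: -0.0001
finger_force: 4.1
```

Call:
servo_tool(
  targets=[
    {"offset": [0, 0, 0.001], "turn": [0, 0, 0], "fingers": 0},
    {"offset": [0, 0, 0.001], "turn": [0, 0, 0], "fingers": 0},
    {"offset": [0, 0, 0], "turn": [0, 0, 0], "fingers": 0},
  ],
)

```text
time: 15.6
position: [0.4827, -0.2941, 0.1836]
tool_rot: [[-0.865, -0.008, 0.502], [-0.007, 1.0, 0.004], [-0.502, 0.0, -0.865]]
wrist_force: [-4.0, 5.0, 7.9]
gripper_width: 0.0
finger_force: 4.4
```

```bash
python3 cap.py; python3 place.py
```

```text
[ 241  225   84   57 2147]
1903 [ 0.0115 -0.0016  0.0727] ((1.3507317304611206, -1.7708382606506348), 17.80870819091797) width 1.6103825743553953e-05
TCP in rest mm [  13.6 -128.3   68.3] turn [ 0.    0.16 -0.05] joints [-0.85  0.14 -0.59  0.47  0.39 -0.78]
to rest(27.5,0,78.1), tool axes mm [-13.9 128.4  -9.8] F [-5.1  4.6  7.7]
```

Near full travel; pushing on until the end stop shows in the force.

Call:
servo_tool(
  targets=[
    {"offset": [0, 0, 0.001], "turn": [0, 0, 0], "fingers": 0},
    {"offset": [0, 0, 0.0005], "turn": [0, 0, 0], "fingers": 0},
    {"offset": [0, 0, 0], "turn": [0, 0, 0], "fingers": 0},
    {"offset": [0, 0, 0], "turn": [0, 0, 0], "fingers": 0},
  ],
)

```text
time: 15.98
position: [0.483, -0.294, 0.1833]
tool_rot: [[-0.865, -0.007, 0.502], [-0.006, 1.0, 0.004], [-0.502, 0.0, -0.865]]
wrist_force: [-13.8, 7.7, 17.1]
gripper_width: 0.0001
finger_force: 10.9
```

Call:
servo_tool(
  targets=[
    {"offset": [0, 0, 0.0005], "turn": [0, 0, 0], "fingers": 0},
    {"offset": [0, 0, 0.0005], "turn": [0, 0, 0], "fingers": 0},
    {"offset": [0, 0, 0], "turn": [0, 0, 0], "fingers": 0},
    {"offset": [0, 0, 0], "turn": [0, 0, 0], "fingers": 0},
  ],
)

```text
time: 16.32
position: [0.4831, -0.2941, 0.1832]
tool_rot: [[-0.865, -0.007, 0.503], [-0.006, 1.0, 0.003], [-0.503, -0.0, -0.865]]
wrist_force: [-20.8, 8.9, 26.3]
gripper_width: -0.0
finger_force: 16.5
```

End stop reached and held. Before leaving I check the padlock with the top camera, then retreat.

```bash
cat > chk.py <<'E'
from h import *
from scipy.spatial.transform import Rotation as R
import sys
O=np.array([.504,-.1644,.1177]); Rr=R.from_euler("ZY",[0.5,-30],degrees=True).as_matrix()
c=grab("top"); save(c,sys.argv[1]); hsv=cv2.cvtColor(c["pixels"],cv2.COLOR_RGB2HSV); m=cv2.inRange(hsv,(8,110,60),(36,255,255)); m[:175]=0; m[225:]=0;m[:,:340]=0;m[:,390:]=0
P,uv=mpts(c,m); Q=(P-O)@Rr*1000; t=Q[abs(Q[:,2]-22)<4]; print(len(Q),len(t)); print(np.percentile(t,[2,50,98],axis=0).round(1),cv2.minAreaRect(t[:,:2].astype(np.float32)))
E
python3 chk.py t2.png
```

```text
383 279
[[  4.2 -20.7  18.3]
 [ 28.6   0.3  21.1]
 [ 52.3  21.   25.2]] ((28.349899291992188, -0.028947830200195312), (45.99414825439453, 49.6942024230957), 88.75029754638672)
```

Call:
servo_tool(
  targets=[
    {"offset": [0, 0, -0.004], "turn": [0, 0, 0], "fingers": 0},
    {"offset": [0, 0, -0.006], "turn": [0, 0, 0], "fingers": 0},
    {"offset": [0, 0, -0.008], "turn": [0, 0, 0], "fingers": 0},
    {"offset": [0, 0, -0.015], "turn": [0, 0, 0], "fingers": 0},
    {"offset": [0, 0, -0.03], "turn": [0, 0, 0], "fingers": 0},
    {"offset": [0, 0, -0.03], "turn": [0, 0, 0], "fingers": 0},
    {"offset": [0, 0, -0.03], "turn": [0, 0, 0], "fingers": 0},
    {"offset": [0, 0, 0], "turn": [0, 0, 0], "fingers": 0},
    {"offset": [0, 0, 0], "turn": [0, 0, 0], "fingers": 0},
  ],
)

```text
time: 17.12
position: [0.4223, -0.2966, 0.2895]
tool_rot: [[-0.864, -0.006, 0.503], [-0.007, 1.0, -0.002], [-0.503, -0.005, -0.864]]
wrist_force: [-0.3, -0.6, 0.1]
gripper_width: 0.0001
finger_force: 0.0
```

```bash
python3 chk.py t3.png; python3 cap.py; python3 place.py; python3 -c "
from h import *
c=grab('wrist'); save(c,'end.png')"
```

```text
382 280
[[  4.6 -20.9  18.2]
 [ 28.6   0.1  21.4]
 [ 52.8  20.8  25.5]] ((28.37567710876465, -0.21007156372070312), (44.35942840576172, 50.442203521728516), 87.91748809814453)
[ 260  180   51   51 2026]
1959 [ 0.0017 -0.0002  0.1774] ((0.7954954504966736, -0.23530977964401245), 17.91228675842285) width 0.00037329750105594026
TCP in rest mm [  12.5 -129.   187.9] turn [-0.09  0.06 -0.08] joints [-0.95 -0.03 -0.5   0.78  0.42 -0.89]
to rest(27.5,0,78.1), tool axes mm [-14.7 129.2 109.6] F [-0.7  0.7 -0. ]
```

View pics/end.png

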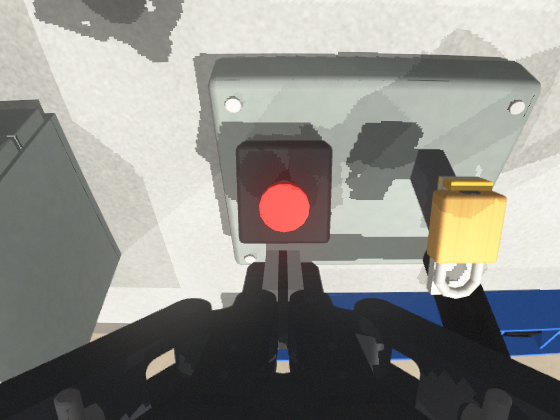

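The wrist view shows the padlock on the rest at (466,228) with its foot by the stop and shackle up the slope, and the red cap out at (284,206). One last check of the gap to the stop, within a single image.

```bash
python3 - <<'E'
from h import *
s=arm.sense(); c=grab("wrist"); T=s["tool_rot"]; p=s["position"]
for r in range(172,272,4):
    P,ok=pts(c,[[u,r] for u in range(455,482,5)]); print(r,(np.median((P-p)@T,0)*1000).round(1),c["pixels"][r,468])
E
```

```text
172 [  9.9 171.8 267.4] [188 195 186]
176 [  5.7 173.3 269.7] [178 185 174]
180 [ 17.9 130.6 185.8] [124  97  41]
184 [ 17.2 125.4 175.2] [252 228  98]
188 [ 14.3 126.2 175.6] [144 114  47]
192 [ 11.7 125.5 174.5] [53 51 54]
196 [ 10.4 122.4 168.1] [126  95  55]
200 [  8.2 121.8 165.7] [231 178 101]
204 [  5.5 121.8 165.3] [243 195 110]
208 [  2.6 122.9 165.8] [246 200 114]
212 [ -0.3 123.1 166. ] [247 206 116]
216 [ -2.9 123.3 165.5] [248 208 116]
220 [ -5.7 123.3 165.4] [254 236 138]
224 [ -8.7 123.6 165.7] [255 238 140]
228 [-11.3 124.1 165. ] [255 240 142]
232 [-14.4 125.3 165.7] [255 242 145]
236 [-17.4 124.9 165.7] [255 244 147]
240 [-20.4 125.9 165.9] [255 246 153]
244 [-23.1 126.  165.4] [255 247 154]
248 [-26.2 126.6 165.8] [255 246 153]
252 [-29.  126.8 165.5] [255 246 151]
256 [-32.2 127.8 165.5] [255 245 150]
260 [-35.1 128.1 165.6] [255 246 151]
264 [-47.9 138.1 187.6] [254 252 237]
268 [-50.9 138.7 186.8] [252 252 248]
```

```bash
python3 -c "
from rig import close_job
print(close_job())"
```

```text
the job is handed in; nothing more can be done
None
```

The padlock is on the rest, released, shackle straight up the slope, centred across the bar and about 1–2 mm from the stop by my last image. The plunger was pushed to its end stop and is back out, and the job was handed in at about 17 s with no verdict shown.

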